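Set the roll gap of a sample crusher by the drag of a 6 mm gauge

TASK

Take the 6 mm gap gauge (blue bar) from its rack and slide it down between the crusher's two rolls until its bar rests on both cheek plates, then let go of it. Swing the red-knobbed lever to close the rolls until the gauge, drawn slowly upwards, comes with a light drag of about 5 N; if it is loose or tight, lower it again and correct the lever, which is to be moved only while the gauge stands in the rolls. Draw the gauge right out, hang it back in its empty rack slot and let go; never nip it hard, and leave the other gauges, the brush and the jar alone.

Things in the scene. Friction and masses are not known exactly. Their poses are not given: they have to be found in the camera images.
- crusher: Bench two-roll crusher, fixed: green cheek plates, two grooved steel rolls (diameter 100 mm, face 50 mm) side by side, hopper off so the nip is open above. Origin: underside, 162 mm below point nip. Its x runs along the rolls, y across them, z up. Roll tops 155 mm, nip (narrowest place) 105 mm up. Roll at -y is fixed, its nip face at y = -3 mm; roll at +y is sprung and moved by the lever. Rolls do not turn.
- nip (a point): Point midway between the cheek tops, in the nip's plane, 162 mm above the crusher's underside, axes as the crusher's. The cheek plates (10 mm thick, their tops at this height) stand at x = -32 and +32 mm. A gauge between the rolls, bar resting on the cheeks and blade against the fixed roll, has its bar's centre 18 mm above this point.
- lever (a joint): Closing lever angle (rad), 0 open to 0.75; growing = clockwise seen from above. It starts at 0 to 0.09. Each 0.1 rad brings the sprung roll 2.5 mm nearer. Stays where left; stiff, 4 to 5 N at the knob. Unknown shims: the rolls first touch the 6 mm gauge anywhere from 0.16 to 0.48 rad. From there the sprung roll nips with 3 N, plus 5 N per 0.1 rad more, felt at the knob as only 0.36 N per newton of nip.
- lever_knob (a point): Centre of the red upright revolving knob on the lever (diameter 22 mm, 34 mm tall), 70 mm from the pivot axis and 158 mm above the bench, at the height to grip it. At lever angle q it lies from the pivot at (-cos(q - 0.3), sin(q - 0.3)) x 70 mm in the crusher's x, y.
- lever_pivot (a point): Point on the lever's vertical turning axis at the knob's mid-height, 160 mm to +y of the nip; axes as the crusher's.
- gauge6_bar (a point): Centre of the blue bar handle of the 6 mm gauge (loose, 0.2 kg), the one to use. T shape: bar 84 (x) x 16 (y) x 36 (z) mm; below it a steel blade 36 (x) x 6 (y) x 85 mm, whose lower end is 103 mm below this point. Grip the bar across its 16 mm. Drawn up from the rolls the blade stays nipped for about 30 mm. Right drag: about 5 N (good from 3 to 7), beyond its weight of 2 N; drag is about 1.2 x the nip; a nip over 15 N does harm. Sideways pull falsifies the drag.
- gauge4_bar (a point): Centre of the yellow bar of the 4 mm gauge (same shape, blade 4 mm thick), hanging in the rack; leave it alone.
- gauge8_bar (a point): Centre of the red bar of the 8 mm gauge (same shape, blade 8 mm thick), hanging in the rack; leave it alone.
- rack: Gauge rack, fixed: wooden top plate 120 (x) x 208 (y) x 12 mm, top 98 mm above the bench, on aluminium end plates. Origin: centre of its underside. Three slots 42 mm along x, 11 mm wide, at y = -60, 0 and +60 mm. A gauge hangs blade down through a slot, its bar lying on the plate along x, bar centre 116 mm above the bench. The 6 mm gauge's starting slot is the free one.
- brush: Hand brush lying on the bench near the robot, about 200 mm long; leave it alone.
- jar: Amber sample jar with white cap, 60 mm wide, 85 mm tall, standing beyond the rack; leave it alone.
Things that resemble listed ones, but are neither listed nor needed, are in the scene too. What is shaped like the part that bears gauge6_bar but green is not meant. What is shaped like the rack but purple is not meant.

How it is judged (in metres and radians):
On the way, in this order (a step that is already met when the one before it is completed fails the run):
1. the 6 mm gauge stands between the rolls with its bar resting on the cheeks, let go (horizontal distance between gauge6_bar and nip below 0.016 m and angle between the x axis of gauge6_bar and the x axis of nip, either way round below 0.12 rad and angle between gauge6_bar's own z axis and vertical below 0.12 rad and z of gauge6_bar in the frame of nip below 0.0205 m and contact force between the fingers and gauge6 below 0.1 N), for 0.2 s.
2. the gauge, still between the rolls, is drawn up 6 to 24 mm nipped by both rolls to a drag of about 2.5 to 8.5 N (horizontal distance between gauge6_bar and nip below 0.016 m and angle between the x axis of gauge6_bar and the x axis of nip, either way round below 0.12 rad and angle between gauge6_bar's own z axis and vertical below 0.12 rad and z of gauge6_bar in the frame of nip between 0.024 and 0.042 m and contact force between gauge6 and sprung_roll_c1 between 2.5 and 9 N and contact force between gauge6 and crusher_c7 between 1 and 12 N), for 0.25 s.
At the end, for the whole second after the job is handed in: The 6 mm gauge hangs upright and still in the free slot of the rack, its bar lying on the plate (within 2 mm of its height, 6 mm along the slot, 0.2 rad), let go; the rolls are left at the gap that gave that drag (3 to 6.4 mm between them with the gauge out) (horizontal distance between gauge6_bar and rack below 0.075 m and z of gauge6_bar in the frame of rack between 0.113 and 0.1185 m and x of gauge6_bar in the frame of rack between -0.006 and 0.006 m and angle between gauge6_bar's own z axis and vertical below 0.08 rad and angle between the x axis of gauge6_bar and the x axis of rack, either way round below 0.2 rad and linear speed of gauge6 below 0.02 m/s and y of sprung_roll_c1 in the frame of crusher between 0.015 and 0.0184 m); the robot touches nothing.
It fails at once if the rolls nip the 6 mm gauge with over 15 N, or it is pressed on the crusher with over 60 N (contact force between gauge6 and sprung_roll_c1 above 15 N or contact force between gauge6 and crusher above 60 N).
It fails at once if the robot works the lever (over 1 N) while the 6 mm gauge is not between the rolls (contact force between any of the fingers, the arm and lever above 1 N and (horizontal distance between gauge6_bar and nip above 0.03 m or z of gauge6_bar in the frame of nip above 0.05 m)).
It fails at once if another gauge is disturbed (10 mm) (distance of any of gauge4_bar, gauge8_bar from where it was at the start of the episode above 0.01 m).
It fails at once if the brush or the jar is disturbed (20 mm) (distance of any of brush, jar from where it was at the start of the episode above 0.02 m).
It also fails if it takes over 67 s, if anything falls off the work surface, if the arm or the gripper's body presses on something with over 40 N, if the wrist force passes 120 N, or if a joint passes its speed limit or range.

ROBOT

A 6-joint arm with a two-finger parallel gripper is mounted at the origin on the work surface. World frame = base frame: x ahead of the robot, y to its left, z up, the work surface at z = 0. Lengths are in m, angles in degrees, forces in N, time in s.
With the tool pointing down it reaches from about 0.4 to 0.825 m from the base axis. Payload 7 kg.
Tool frame: the origin (TCP) lies between the finger pads; the fingertips stand 14 mm ahead of it and the grasp point (between the pads) lies 5 mm behind it; z points along the fingers, y is the line along which they close (so a half turn about z gives the same grasp; the last joint's range is limited). The gripper opens to 88 mm and grips with 3 to 60 N. Pads are 19 mm wide; open, the fingers measure 130 mm over their backs; the gripper's body (78 mm by 193 mm) begins 47 mm behind the grasp point.
Start: joints at [-52.706, 20.546, 0.682, 0, -70.136, -16.507], TCP at [0.24, -0.631, 0.241] pointing down, gripper open.
Joint ranges: [-176.03, 176.03], [-82.01, 121.73], [-58.28, 71.71], [-173.87, 95.51], [-174.79, -0.11], [-173.66, 173.66]. Speed limits (degrees/s): [136.94, 136.94, 172.46, 180, 180, 180].

INTERFACE

Orientations are given as [roll, pitch, yaw] about the fixed x, y, z axes, in that order (R = Rz(yaw) Ry(pitch) Rx(roll)).
In Python, from plant import status, cams, job gives the robot as it stands. The module is installed in compiled form; this text tells all that it offers.
- The arm moves only by the tool step_arm, never from a script. Its arguments are lists of equal length, an entry for each row: "xyz": the shift along the tool's x, y, z each as a share of 20 cm, from -1 to 1, a list of three; "yaw": the turn about the tool's z as a share of 360 degrees, from -1 to 1; "claw": the closure, from -1 (fully open) to 1 (shut). A call has 1 to 20 rows; each row is the pose to reach, as a shift and turn from the pose commanded when the call began, along the tool's axes at that moment, turning the shorter way round; what a row does not reach only later rows make up. A row lasts 1/12 s, in which the tool goes at most 41.7 mm and 7.16 degrees, less where a joint would pass 70% of its speed; a pose out of reach is approached as far as the arm can. A call with a number of a shift or a turn outside -1 to 1 is refused whole. A call with a gripper value outside its range is refused whole. The fingers move at their own pace and stop on an object; "grip_force" is the grip in N (left out, the last holds). Time passes only in rows, so rows that repeat a pose let the fingers close. It gives the time, the measured TCP pose, the force, the opening and the grip force at its end, in the units of the state.
- status.get_state(): the state, without advancing time (a new reading comes with each control period).
- cams.capture(name): name is "scene" or "side" or "wrist"; returns (picture, depth): 384x512x3 uint8, blue, green, red; 384x512 float32, m along the optical axis (not along the pixel's ray), 0 where there is no reading.
- cams.calibration(name): a dict with "mtx" (3x3 intrinsics, pixels), "camera_from_world" (4x4, takes a point from world to camera coordinates); the wrist camera has in their place "T_tool_cam" (4x4, takes a point from camera to tool coordinates, whose origin is the TCP and whose axes are the flange's). Camera axes: x right, y down, z forward; pixel columns grow to the right and rows downward; lengths in m; the calibration is good to about 2 mm. A picture is of the moment at which its call begins: read the wrist's pose just before it. calibration takes no time and is no camera call.
- job.close_job(): hands the job in; it is judged then, once.
The state is a dict: "time_s": time; "joints": joint angles; "qd": joint speeds; "joint_torque": joint torques, N m; "tcp_pos": TCP position; "eef_rot": TCP orientation; "contact_force": force on the tool from outside, world axes, zero at the start; "moment": the same for the moment, N m; "gripper_width": finger opening in m; "gripper_force": force on a finger pad.
Only numpy, scipy, OpenCV 4.12 (cv2) and the standard library are available. Lean on these libraries where they do the work, as an engineer would, in place of code of your own. Each camera call takes 0.05 s, during which the arm holds its last target. There are 200 camera calls.

## Working session

There is one attempt and no reset: what is moved stays moved. The work goes in short steps, Python scripts to look and compute and a tool call to move; the robot and the scene stay as the last step left them, time stands still between calls to the robot, and variables do not carry over. Pictures are saved under pics/ and viewed, at most 10 in all, crops included, and the job is handed in when it is done.

Besides the shell and the picture viewer there is one more tool, called as name(argument=value, ...), one argument or row to a line, values as JSON. step_arm: Moves the arm, as the interface text tells. Shift numbers are shares of 20 cm and turn numbers shares of 360 degrees, none past 1 either way. Its arguments: {"type":"object","properties":{"xyz":{"type":"array"},"yaw":{"type":"array"},"claw":{"type":"array"},"grip_force":{"type":"number"}},"required":["xyz","yaw","claw"]}

```bash
mkdir -p pics; cat > h.py <<'E'
import numpy as np, cv2
from plant import status, cams, job
from scipy.spatial.transform import Rotation as R
def cloud(name):
    s=status.get_state(); img,d=cams.capture(name); c=cams.calibration(name); K=np.array(c["mtx"])
    v,u=np.mgrid[:384,:512]
    P=np.stack([(u-K[0,2])/K[0,0]*d,(v-K[1,2])/K[1,1]*d,d],-1)
    if name=="wrist":
        T=np.eye(4);T[:3,:3]=R.from_euler('xyz',s["eef_rot"],degrees=True).as_matrix();T[:3,3]=s["tcp_pos"]
        T=T@np.array(c["T_tool_cam"])
    else: T=np.linalg.inv(np.array(c["camera_from_world"]))
    W=P@T[:3,:3].T+T[:3,3]; W[d<=0]=np.nan
    return img,W
E
python3 - <<'E'
from h import *
print(status.get_state())
o=[]
for n in("scene","side"):
    img,W=cloud(n); np.savez(n+".npz",img=img,W=W); cv2.imwrite(f"pics/{n}0.png",img)
E
```

```text
{'time_s': 0.0, 'joints': array([-5.27072051e+01,  2.05909677e+01,  6.33736937e-01, -1.98746295e-02,
       -7.01369155e+01, -1.65065643e+01]), 'qd': array([-0.04206827, -0.02438111, -0.06951138, -0.03002749, -0.03926518,
        0.065709  ]), 'joint_torque': array([ 3.57929571e-05, -5.82723141e+01,  2.93050486e+01,  6.99697629e+00,
        6.91996000e-03, -1.69544633e-04]), 'tcp_pos': array([ 0.23934698, -0.63063373,  0.23962845]), 'eef_rot': array([ 1.79904425e+02, -8.83843188e-03, -1.59220530e+02]), 'contact_force': array([-0.50693337, -0.40175909, -0.2996499 ]), 'moment': array([ 0.00679336,  0.03004835, -0.02192468]), 'gripper_force': 0.0, 'gripper_width': 0.08748074188677749}
```

View pics/scene0.png

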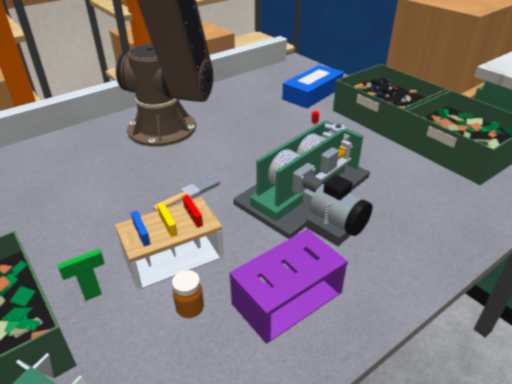

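View pics/side0.png

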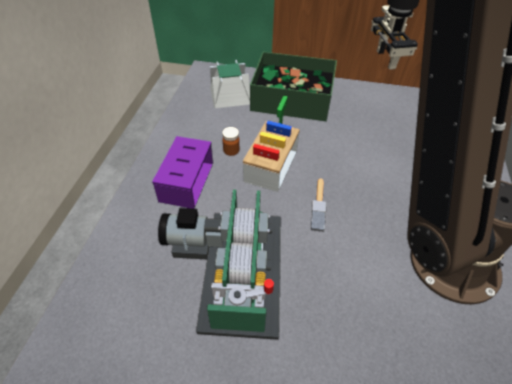

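```bash
python3 - <<'E'
import numpy as np,cv2
for n in("scene","side"):
    z=np.load(n+".npz");img,W=z["img"],z["W"];hsv=cv2.cvtColor(img,cv2.COLOR_BGR2HSV)
    H,S,V=[hsv[...,i].astype(int) for i in range(3)]
    x,y,Z=[W[...,i] for i in range(3)]
    ok=(S>140)&(V>60)
    for nm,m in dict(blue=ok&(H>105)&(H<125)&(Z>.06)&(Z<.16),yellow=ok&(H>22)&(H<34)&(Z>.06)&(Z<.2),red=ok&((H<5)|(H>175))&(Z>.06)&(Z<.2),wood=(H>10)&(H<20)&(S>80)&(Z>.09)&(Z<.107),green=(H>60)&(H<90)&(S>90)&(Z>.15)&(Z<.172)).items():
        k,l,st,c=cv2.connectedComponentsWithStats(m.astype(np.uint8))
        for i in range(1,k):
            if st[i,4]<12: continue
            p=W[l==i]; p=p[p[:,2]>np.nanpercentile(p[:,2],90)-.008]
            r=cv2.minAreaRect((p[:,:2]*1000).astype(np.float32))
            print(n,nm,c[i].round(),st[i,4],np.nanmedian(p,0).round(4),"rect",np.round(r[0],1),np.round(r[1],1),round(r[2],1),"zmax",np.nanpercentile(p[:,2],95).round(4))
E
```

```text
scene blue [311.   1.] 87 [-0.6784  1.3041  0.0791] rect [-679.2 1325.7] [93.5 59.1] 49.9 zmax 0.0859
scene blue [313.  79.] 658 [0.1406 0.5758 0.0697] rect [120.3 595.4] [125.6 250.7] 11.0 zmax 0.0724
scene blue [140. 227.] 253 [ 0.5593 -0.325   0.1336] rect [ 555.5 -324.2] [15.4 82.6] 79.7 zmax 0.1356
scene yellow [341. 152.] 32 [0.6029 0.2397 0.1136] rect [601.6 241.7] [11.4 26.8] 42.9 zmax 0.1168
scene yellow [167. 218.] 288 [ 0.5698 -0.2661  0.1335] rect [ 563.6 -264.4] [16.5 87. ] 81.3 zmax 0.1352
scene red [315. 116.] 72 [0.4812 0.2565 0.1743] rect [479.2 255.7] [16.8 19. ] 48.4 zmax 0.1764
scene red [192. 210.] 271 [ 0.5776 -0.2077  0.1335] rect [ 574.2 -206.2] [15.6 80.3] 80.1 zmax 0.1355
scene wood [139.  32.] 62 [-0.7152  0.2667  0.1033] rect [-742.4  265.8] [95.9 43.1] 27.2 zmax 0.1064
scene wood [450.  44.] 461 [0.3134 1.1891 0.1024] rect [ 297.2 1274.5] [511.5 266.6] 46.0 zmax 0.1063
scene wood [10. 61.] 88 [-0.7103 -0.3042  0.1021] rect [-710.8 -301.9] [18.  79.1] 0.2 zmax 0.1063
scene wood [142. 111.] 16 [ 0.0254 -0.0679  0.0997] rect [ 26.2 -67.5] [24.4  5.3] 14.7 zm
[... 919 characters left out ...]
 [331.   5.] 345 [ 0.4458 -1.3264  0.1012] rect [  469.7 -1327.2] [494.7  22.2] 0.6 zmax 0.1062
side wood [419.  13.] 54 [ 0.0478 -1.3283  0.1032] rect [   46.4 -1325.3] [17.  55.4] 83.0 zmax 0.1066
side wood [263. 128.] 25 [ 0.6024 -0.3311  0.0978] rect [ 607.3 -332.3] [23.3 34.9] 16.6 zmax 0.1005
side wood [271. 154.] 758 [ 0.5481 -0.1982  0.0984] rect [ 559.4 -260.1] [208.6 119.6] 81.0 zmax 0.1015
side wood [477. 268.] 77 [-0.011   0.0677  0.0993] rect [-18.9  64.4] [64.5  8.7] 14.7 zmax 0.1048
side green [229. 237.] 334 [0.5911 0.1588 0.1622] rect [594.3 138.7] [ 10.  263.5] 9.1 zmax 0.1647
side green [255. 240.] 296 [0.5268 0.1539 0.1622] rect [530.7 128.8] [  9.  264.8] 9.0 zmax 0.1646
```

```bash
cat >> h.py <<'E'
import json,sys
def plan(c,t):
    """c,t: commanded and target [x,y,z,yawdeg] -> shares"""
    a=np.radians(c[3]); d=np.array(t[:3])-c[:3]
    s=np.array([d[0]*np.cos(a)+d[1]*np.sin(a), d[0]*np.sin(a)-d[1]*np.cos(a), -d[2]])/.2
    dy=(t[3]-c[3]+180)%360-180
    print("xyz",s.round(4).tolist(),"yaw",round(-dy/360,4),"rows>=",max(np.linalg.norm(s)*.2/.0417,abs(dy)/7.16).round(1))
E
python3 - <<'E'
from h import *
print(np.array(cams.calibration("wrist")["T_tool_cam"]).round(3),cams.calibration("wrist")["mtx"])
plan([.24,-.631,.241,-159.22],[.553,-.323,.24,170.5])
E
```

```text
[[ 0.001 -0.951 -0.308  0.084]
 [ 1.     0.001 -0.001 -0.   ]
 [ 0.001 -0.308  0.951 -0.145]
 [ 0.     0.     0.     1.   ]] [[335.46596074   0.         259.71391563]
 [  0.         335.46596074 188.01131842]
 [  0.           0.           1.        ]]
xyz [-2.0096, 0.8846, 0.005] yaw 0.0841 rows>= 10.5
```

step_arm(
  xyz=[
    [-1,0.44,0],
    [-1,0.44,0],
    [-1,0.44,0],
    [-1,0.44,0],
    [-1,0.44,0],
    [-1,0.44,0],
  ],
  yaw=[0.084,0.084,0.084,0.084,0.084,0.084],
  claw=[0.09,0.09,0.09,0.09,0.09,0.09],
  grip_force=25,
)

```text
time_s: 0.6
tcp_pos: [0.3978, -0.4748, 0.2403]
eef_rot: [180.0, 0.0, 170.4]
contact_force: [0.1, -0.3, -0.1]
gripper_width: 0.0534
gripper_force: 0.0
```

```bash
python3 - <<'E'
from h import *
s=status.get_state();print(s["tcp_pos"],s["eef_rot"],s["qd"])
plan([.397,-.476,.241,170.5],[.553,-.323,.24,170.5])
E
```

```text
[ 0.39777328 -0.47476309  0.24029899] [1.79958361e+02 9.36252235e-03 1.70449610e+02] [ 17.96937803  -1.5580018   -2.05385837   0.65399526   0.23857485
 -11.59949278]
xyz [-0.643, 0.8832, 0.005] yaw -0.0 rows>= 5.2
```

Still settling; continue.

step_arm(
  xyz=[
    [-0.645,0.885,0],
    [-0.645,0.885,0],
    [-0.645,0.885,0],
    [-0.645,0.885,0],
    [-0.645,0.885,0],
    [-0.645,0.885,0],
    [-0.645,0.885,0],
    [-0.645,0.885,0],
  ],
  yaw=[0,0,0,0,0,0,0,0],
  claw=[0.09,0.09,0.09,0.09,0.09,0.09,0.09,0.09],
)

```text
time_s: 1.27
tcp_pos: [0.5518, -0.3236, 0.2399]
eef_rot: [180.0, -0.1, 170.6]
contact_force: [0.1, 0.7, 0.4]
gripper_width: 0.04
gripper_force: 0.0
```

```bash
cat >> h.py <<'E'
def blobs(name,which):
    img,W=cloud(name);hsv=cv2.cvtColor(img,cv2.COLOR_BGR2HSV)
    H,S,V=[hsv[...,i].astype(int) for i in range(3)];Z=W[...,2];ok=(S>140)&(V>50)
    ms=dict(blue=ok&(H>105)&(H<125)&(Z>.1)&(Z<.3),yellow=ok&(H>22)&(H<34)&(Z>.12)&(Z<.2),red=ok&((H<5)|(H>175))&(Z>.12)&(Z<.2),wood=(H>8)&(H<22)&(S>60)&(Z>.09)&(Z<.107),green=(H>60)&(H<90)&(S>90)&(Z>.155)&(Z<.172))
    for nm in which:
        k,l,st,c=cv2.connectedComponentsWithStats(ms[nm].astype(np.uint8))
        for i in range(1,k):
            if st[i,4]<150: continue
            p=W[l==i]; p=p[p[:,2]>np.nanpercentile(p[:,2],90)-.006]
            r=cv2.minAreaRect((p[:,:2]*1000).astype(np.float32))
            print(nm,c[i].round(),st[i,4],"med",np.nanmedian(p,0).round(4),"rect",np.round(r[0],1),np.round(r[1],1),round(r[2],1))
    return img,W
E
python3 - <<'E'
from h import *
img,W=blobs("wrist",["blue","yellow","red","wood"]);cv2.imwrite("pics/w1.png",img)
s=status.get_state();print(s["tcp_pos"],s["eef_rot"],s["time_s"])
E
```

```text
blue [262. 186.] 1828 med [ 0.5483 -0.3216  0.1345] rect [ 552.8 -322. ] [14.1 82.1] 81.1
yellow [336. 186.] 2215 med [ 0.5579 -0.2633  0.1344] rect [ 562.3 -263.1] [16.3 82.6] 81.2
red [410. 186.] 2541 med [ 0.568  -0.2053  0.1343] rect [ 571.5 -204.8] [15.7 82.8] 80.8
wood [324. 169.] 21792 med [ 0.5496 -0.2746  0.0986] rect [ 563.5 -262.8] [208.7 120.6] 81.2
[ 0.55124272 -0.32432416  0.24008858] [ 1.79992539e+02 -5.90378423e-02  1.70576312e+02] 1.3167
```

View pics/w1.png

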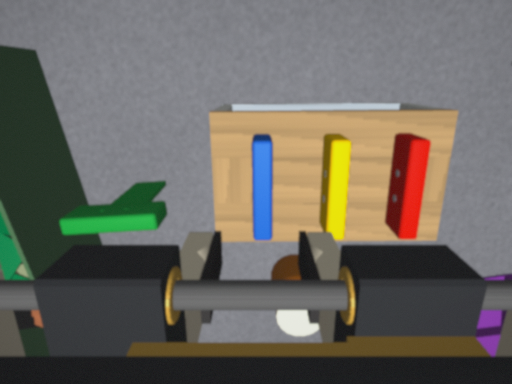

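step_arm(
  xyz=[
    [-0.006,0.011,0.2],
    [-0.006,0.011,0.4],
    [-0.006,0.011,0.5],
    [-0.006,0.011,0.61],
    [-0.006,0.011,0.61],
    [-0.006,0.011,0.61],
    [-0.006,0.011,0.61],
    [-0.006,0.011,0.61],
    [-0.006,0.011,0.61],
    [-0.006,0.011,0.61],
    [-0.006,0.011,0.61],
  ],
  yaw=[-0.001,-0.001,-0.001,-0.001,-0.001,-0.001,-0.001,-0.001,-0.001,-0.001,-0.001],
  claw=[0.09,0.09,0.09,0.09,0.09,0.09,1,1,1,1,1],
  grip_force=25,
)

```text
time_s: 2.23
tcp_pos: [0.5536, -0.3225, 0.1197]
eef_rot: [-180.0, 0.1, 170.9]
contact_force: [-0.7, 1.2, 3.9]
gripper_width: 0.0161
gripper_force: 25.0
```

step_arm(
  xyz=[
    [0,0,-0.1],
    [0,0,-0.3],
    [0,0,-0.5],
    [0,0,-0.7],
    [0,0,-0.9],
    [0,0,-1],
    [0,0,-1],
    [0,0,-1],
    [0,0,-1],
  ],
  yaw=[0,0,0,0,0,0,0,0,0],
  claw=[1,1,1,1,1,1,1,1,1],
)

```text
time_s: 2.98
tcp_pos: [0.5525, -0.3219, 0.3172]
eef_rot: [179.9, -0.1, 170.9]
contact_force: [0.4, 0.4, -2.7]
gripper_width: 0.0159
gripper_force: 25.0
```

```bash
python3 - <<'E'
from h import *
s=status.get_state();print(s["tcp_pos"],s["eef_rot"],s["contact_force"],s["gripper_width"])
c=list(s["tcp_pos"])+[s["eef_rot"][2]]
plan(c,[.566,.130,.318,189.2])
for n in("scene","side"):
    W=np.load(n+".npz")["W"]; m=(W[...,0]>.44)&(W[...,0]<.72)&(W[...,1]>-.05)&(W[...,1]<.32); print(np.nanmax(W[m][:,2]))
E
```

```text
[ 0.55252805 -0.32187072  0.31721543] [ 1.79940666e+02 -1.01008601e-01  1.70903543e+02] [ 0.36838368  0.42765217 -2.66181925] 0.01586261578636012
xyz [0.2907, 2.2416, -0.0039] yaw -0.0508 rows>= 10.8
0.1773130835396579
0.17754289199127016
```

step_arm(
  xyz=[
    [0.13,1,0],
    [0.13,1,0],
    [0.13,1,0],
    [0.13,1,0],
    [0.13,1,0],
  ],
  yaw=[0,0,0,0,0],
  claw=[1,1,1,1,1],
)

```text
time_s: 3.4
tcp_pos: [0.5579, -0.1185, 0.3165]
eef_rot: [-180.0, -0.2, 170.9]
contact_force: [0.5, 0.4, -2.0]
gripper_width: 0.0156
gripper_force: 25.0
```

step_arm(
  xyz=[
    [0.13,0.9,0],
    [0.13,0.9,0],
    [0.13,0.9,0],
    [0.13,0.9,0],
    [0.13,0.9,0],
    [0.13,0.9,0],
    [0.13,0.9,0],
  ],
  yaw=[-0.051,-0.051,-0.051,-0.051,-0.051,-0.051,-0.051],
  claw=[1,1,1,1,1,1,1],
)

```text
time_s: 3.98
tcp_pos: [0.5611, 0.0621, 0.3166]
eef_rot: [-180.0, -0.2, -170.6]
contact_force: [-0.4, -0.4, -1.9]
gripper_width: 0.016
gripper_force: 25.0
```

```bash
python3 - <<'E'
from h import *
img,W=blobs("wrist",["blue","red","green"]);cv2.imwrite("pics/w2.png",img);np.savez("w2.npz",img=img,W=W)
s=status.get_state();print(s["tcp_pos"],s["eef_rot"],s["time_s"],s["qd"].round(1))
E
```

```text
red [  4. 127.] 716 med [ 0.5563 -0.1933  0.1301] rect [ 571.5 -195.3] [ 6.9 79.3] 85.1
red [495. 119.] 798 med [0.4779 0.255  0.1754] rect [478.2 255.7] [20.6 14.6] 20.7
green [332. 157.] 3046 med [0.5336 0.1233 0.1624] rect [534.1 125.6] [  9.6 265.7] 9.2
green [216. 220.] 508 med [0.6132 0.0275 0.1624] rect [613.8  27.4] [ 9.  46.9] 8.1
green [373. 221.] 1901 med [0.5891 0.1776 0.1623] rect [589.7 178. ] [  8.9 183. ] 9.1
[0.56120742 0.06112246 0.31691022] [-1.79957898e+02 -1.72127465e-01 -1.70673450e+02] 4.0333 [-1.5 -0.4  0.4  0.2 -0.2  0.2]
```

View pics/w2.png

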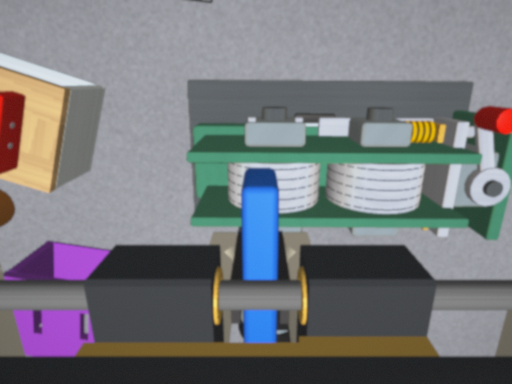

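```bash
cat > fit.py <<'E'
from h import *
from scipy.optimize import least_squares
def fit(W,yaw=9.2,o=(.5655,.1305)):
    a=np.radians(yaw);X=np.array([np.cos(a),np.sin(a)]);Y=np.array([-X[1],X[0]])
    d=W[...,:2]-o; xc=d@X; yc=d@Y; z=W[...,2]
    for lo,hi in((-.10,-.012),(.012,.11)):
        m=(abs(xc)<.024)&(yc>lo)&(yc<hi)&(z>.115)&(z<.165)
        y,zz=yc[m],z[m]
        r=least_squares(lambda p:np.hypot(y-p[0],zz-p[1])-.05,[np.median(y),.105],loss="soft_l1",f_scale=.001)
        print("roll yc,z",r.x.round(4),m.sum(),"rms",np.median(abs(r.fun)).round(4), "y range",y.min().round(3),y.max().round(3))
    m=(z>.158)&(z<.166)&(abs(yc)<.13)
    for lo,hi in((-.042,-.022),(.022,.042)):
        k=m&(xc>lo)&(xc<hi); print("cheek xc",np.percentile(xc[k],[3,50,97]).round(4),"y",np.percentile(yc[k],[0,100]).round(4))
if __name__=="__main__":
    fit(np.load("w2.npz")["W"])
    fit(np.load("side.npz")["W"]);fit(np.load("scene.npz")["W"])
E
python3 fit.py
```

```text
roll yc,z [-0.0529  0.1054] 2354 rms 0.0003 y range -0.1 -0.012
roll yc,z [0.0566 0.1053] 3903 rms 0.0004 y range 0.012 0.101
cheek xc [-0.0363 -0.032  -0.0268] y [-0.13    0.1296]
cheek xc [0.0275 0.0313 0.0368] y [-0.13    0.1298]
roll yc,z [-0.0533  0.105 ] 469 rms 0.001 y range -0.09 -0.012
roll yc,z [0.0563 0.105 ] 720 rms 0.001 y range 0.016 0.106
cheek xc [-0.0389 -0.0342 -0.0295] y [-0.1297  0.1298]
cheek xc [0.0249 0.0296 0.0344] y [-0.1296  0.1296]
roll yc,z [-0.053   0.1049] 318 rms 0.0009 y range -0.1 -0.025
roll yc,z [0.056  0.1048] 267 rms 0.0009 y range 0.012 0.082
cheek xc [-0.0367 -0.03   -0.026 ] y [-0.1295  0.13  ]
cheek xc [0.0273 0.0335 0.0375] y [-0.129   0.1295]
```

```bash
python3 - <<'E'
from h import *
s=status.get_state()
plan([.5612,.0611,.317,189.33],[.5653,.1315,.317,189.2])
E
```

```text
xyz [-0.0773, 0.344, -0.0] yaw 0.0004 rows>= 1.7
```

step_arm(
  xyz=[
    [-0.077,0.344,0],
    [-0.077,0.344,0],
    [-0.077,0.344,0],
    [-0.077,0.344,0],
    [-0.077,0.344,0],
  ],
  yaw=[0,0,0,0,0],
  claw=[1,1,1,1,1],
)

```text
time_s: 4.45
tcp_pos: [0.5658, 0.1303, 0.3178]
eef_rot: [-180.0, -0.1, -170.8]
contact_force: [0.2, -0.2, -2.4]
gripper_width: 0.0162
gripper_force: 25.0
```

```bash
python3 - <<'E'
from h import *
img,W=cloud("wrist")
s=status.get_state();print(s["tcp_pos"],s["eef_rot"],s["time_s"],s["qd"].round(1),s["contact_force"])
hsv=cv2.cvtColor(img,cv2.COLOR_BGR2HSV);m=(hsv[...,0]>105)&(hsv[...,0]<125)&(hsv[...,1]>140)&(W[...,2]>.31)&(W[...,2]<.35)
p=W[m];print(m.sum(),cv2.minAreaRect((p[:,:2]*1000).astype(np.float32)),np.median(p[:,2]))
plan(list(s["tcp_pos"])+[189.2],[.5653,.1315,.205,189.2])
E
```

```text
[0.56582802 0.13011027 0.31809261] [-1.79973246e+02 -5.67839117e-02 -1.70802705e+02] 4.5 [-0.2 -0.4  0.2  0.1  0.1 -0.1] [ 1.02112785 -0.4056573  -1.58011155]
4176 ((562.7380981445312, 129.3224334716797), (78.53728485107422, 18.480636596679688), 7.3193793296813965) 0.33229274799528724
xyz [0.0015, 0.0073, 0.5655] yaw -0.0 rows>= 2.7
```

step_arm(
  xyz=[
    [0.001,0.007,0.1],
    [0.001,0.007,0.25],
    [0.001,0.007,0.4],
    [0.001,0.007,0.5],
    [0.001,0.007,0.57],
    [0.001,0.007,0.57],
    [0.001,0.007,0.57],
  ],
  yaw=[0,0,0,0,0,0,0],
  claw=[1,1,1,1,1,1,1],
)

```text
time_s: 5.08
tcp_pos: [0.5655, 0.1315, 0.2044]
eef_rot: [-179.9, -0.1, -170.8]
contact_force: [2.1, -0.4, -1.3]
gripper_width: 0.0159
gripper_force: 25.0
```

Clear in the gap. Lower to the cheeks.

step_arm(
  xyz=[
    [0,0,0.03],
    [0,0,0.06],
    [0,0,0.08],
    [0,0,0.095],
    [0,0,0.1],
    [0,0,0.1],
  ],
  yaw=[0,0,0,0,0,0],
  claw=[1,1,1,1,1,1],
)

```text
time_s: 5.58
tcp_pos: [0.5655, 0.1327, 0.1844]
eef_rot: [-180.0, -0.0, -170.7]
contact_force: [-0.3, 0.4, -2.4]
gripper_width: 0.0161
gripper_force: 25.0
```

step_arm(
  xyz=[
    [0,0,0.005],
    [0,0,0.005],
    [0,0,0.005],
    [0,0,0.005],
    [0,0,0.005],
    [0,0,0.005],
    [0,0,0.005],
  ],
  yaw=[0,0,0,0,0,0,0],
  claw=[1,1,1,0.09,0.09,0.09,0.09],
)

```text
time_s: 6.17
tcp_pos: [0.5657, 0.1328, 0.1837]
eef_rot: [180.0, 0.0, -170.7]
contact_force: [-1.1, -0.6, 0.0]
gripper_width: 0.0364
gripper_force: 0.0
```

step_arm(
  xyz=[
    [0,0,-0.1],
    [0,0,-0.3],
    [0,0,-0.4],
    [0,0,-0.4],
    [0,0,-0.4],
  ],
  yaw=[0,0,0,0,0],
  claw=[0.09,0.09,0.09,0.09,0.09],
)

```text
time_s: 6.58
tcp_pos: [0.5662, 0.1331, 0.2652]
eef_rot: [179.9, 0.2, -170.7]
contact_force: [-0.1, 0.3, -1.0]
gripper_width: 0.0399
gripper_force: 0.0
```

```bash
python3 - <<'E'
from h import *
img,W=cloud("wrist");cv2.imwrite("pics/w3.png",img)
s=status.get_state();print(s["tcp_pos"],s["eef_rot"],s["time_s"],s["contact_force"])
hsv=cv2.cvtColor(img,cv2.COLOR_BGR2HSV);m=(hsv[...,0]>105)&(hsv[...,0]<125)&(hsv[...,1]>140)&(W[...,2]>.19)&(W[...,2]<.21)
p=W[m];print(m.sum(),cv2.minAreaRect((p[:,:2]*1000).astype(np.float32)),np.percentile(p[:,2],[5,50,95]))
knob=np.array([.478,.2565]); m=(hsv[...,1]>140)&((hsv[...,0]<6)|(hsv[...,0]>174))&(W[...,2]>.17)&(W[...,2]<.18)
if m.sum()>20: print("knob",cv2.minAreaRect((W[m][:,:2]*1000).astype(np.float32)))
a=np.radians(9.2);X=np.array([np.cos(a),np.sin(a)]);Y=np.array([-X[1],X[0]]);piv=np.array([.5655,.1305])+.16*Y
for k in ([.478,.2565],[.4768,.2586]):
    d=np.array(k)-piv; print("pivot",piv,"r",np.linalg.norm(d),"q",.3+np.arctan2(d@Y,-(d@X)))
for q in np.arange(0,.5,.1):
    print(q,piv+.07*(-np.cos(q-.3)*X+np.sin(q-.3)*Y))
E
```

```text
[0.5654804  0.13284476 0.26378908] [ 1.79961923e+02  3.88929942e-02 -1.70741329e+02] 6.6333 [ 0.08707691 -0.09515495 -0.35806512]
1870 ((565.2921142578125, 132.41061401367188), (82.76840209960938, 15.470470428466797), 9.271926879882812) [0.19652152 0.19827357 0.19944176]
knob ((476.7702331542969, 259.3162841796875), (21.37912368774414, 21.414634704589844), 65.70492553710938)
pivot [0.53991901 0.2884418 ] r 0.06967239436739454 q -0.01568800564900763
pivot [0.53991901 0.2884418 ] r 0.06981792456585227 q 0.018929694220437
0.0 [0.47721307 0.25732967]
0.1 [0.47442031 0.26374525]
0.2 [0.47228199 0.27040759]
0.30000000000000004 [0.47081947 0.27725012]
0.4 [0.47004738 0.28420447]
```

View pics/w3.png

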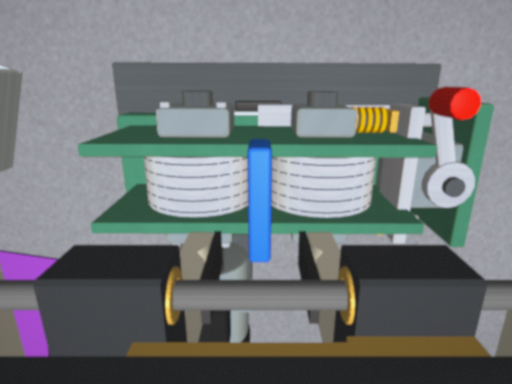

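```bash
python3 - <<'E'
from h import *
plan([.5655,.1329,.264,189.2],[.4768,.2593,.264,189.2])
plan([.4768,.2593,.264,189.2],[.4723,.2702,.264,189.2])
E
```

```text
xyz [0.3368, 0.6948, -0.0] yaw -0.0 rows>= 3.7
xyz [0.0135, 0.0574, -0.0] yaw -0.0 rows>= 0.3
```

step_arm(
  xyz=[
    [0.337,0.695,0],
    [0.337,0.695,0],
    [0.337,0.695,0],
    [0.337,0.695,0],
    [0.337,0.695,0.1],
    [0.337,0.695,0.3],
    [0.337,0.695,0.45],
    [0.337,0.695,0.51],
    [0.337,0.695,0.51],
    [0.337,0.695,0.51],
  ],
  yaw=[0,0,0,0,0,0,0,0,0,0],
  claw=[0.09,0.09,0.09,0.09,0.09,0.09,0.09,0.09,0.09,0.09],
)

```text
time_s: 7.47
tcp_pos: [0.4762, 0.2586, 0.1605]
eef_rot: [-179.9, -0.1, -170.7]
contact_force: [-0.4, 0.6, 0.4]
gripper_width: 0.0398
gripper_force: 0.0
```

```bash
python3 - <<'E'
from h import *
s=status.get_state();print(s["tcp_pos"],s["eef_rot"],s["time_s"],s["contact_force"])
E
```

```text
[0.4762303  0.25855328 0.16054204] [-1.79881728e+02 -1.23846722e-01 -1.70720671e+02] 7.4667 [-0.3512806   0.61782322  0.35805835]
```

step_arm(
  xyz=[
    [0,0,0],
    [0,0,0],
    [0,0,0],
    [0,0,0],
    [0,0,0],
    [0,0,0],
  ],
  yaw=[0,0,0,0,0,0],
  claw=[1,1,1,1,1,1],
  grip_force=15,
)

```text
time_s: 7.97
tcp_pos: [0.4772, 0.2598, 0.1626]
eef_rot: [179.9, 0.1, -170.7]
contact_force: [-1.0, 2.2, 4.9]
gripper_width: 0.0219
gripper_force: 15.0
```

```bash
python3 - <<'E'
from h import *
c=[.4764,.2586,.16,189.3]
a=np.radians(9.2);X=np.array([np.cos(a),np.sin(a)]);Y=np.array([-X[1],X[0]]);piv=np.array([.5655,.1305])+.16*Y
s=status.get_state();d=s["tcp_pos"][:2]-piv;print(s["tcp_pos"],s["contact_force"],s["gripper_width"],"q",.3+np.arctan2(d@Y,-(d@X)))
for q in (.03,.05,.1,.14,.17,.19,.2,.25):
    print(q,end=" ");plan(c,list(piv+.07*(-np.cos(q-.3)*X+np.sin(q-.3)*Y))+[.16,189.3])
E
```

```text
[0.47719595 0.25980558 0.16257048] [-1.00994891  2.18483109  4.90731527] 0.021905347933367302 q 0.03228265895536825
0.03 xyz [-0.0001, 0.0032, -0.0] yaw -0.0 rows>= 0.0
0.05 xyz [0.0017, 0.0099, -0.0] yaw -0.0 rows>= 0.0
0.1 xyz [0.0056, 0.027, -0.0] yaw -0.0 rows>= 0.1
0.14 xyz [0.0081, 0.0408, -0.0] yaw -0.0 rows>= 0.2
0.17 xyz [0.0096, 0.0512, -0.0] yaw -0.0 rows>= 0.2
0.19 xyz [0.0104, 0.0581, -0.0] yaw -0.0 rows>= 0.3
0.2 xyz [0.0108, 0.0616, -0.0] yaw -0.0 rows>= 0.3
0.25 xyz [0.0121, 0.079, -0.0] yaw -0.0 rows>= 0.4
```

step_arm(
  xyz=[
    [0.002,0.01,0],
    [0.004,0.02,0],
    [0.006,0.027,0],
    [0.007,0.034,0],
    [0.008,0.041,0],
    [0.009,0.046,0],
    [0.0096,0.051,0],
    [0.0096,0.051,0],
    [0.0096,0.051,0],
  ],
  yaw=[0,0,0,0,0,0,0,0,0],
  claw=[1,1,1,1,1,1,1,1,1],
)

```text
time_s: 8.72
tcp_pos: [0.4739, 0.2682, 0.1626]
eef_rot: [-179.9, 0.1, -170.7]
contact_force: [2.0, -4.7, 7.3]
gripper_width: 0.0217
gripper_force: 15.0
```

```bash
cat >> h.py <<'E'
def q():
    a=np.radians(9.2);X=np.array([np.cos(a),np.sin(a)]);Y=np.array([-X[1],X[0]]);piv=np.array([.5655,.1305])+.16*Y
    for i in range(3):
        if i: cams.capture("wrist")
        s=status.get_state();d=s["tcp_pos"][:2]-piv;f=s["contact_force"];print(s["time_s"],s["tcp_pos"].round(4),f.round(1),"fy",(f[:2]@Y).round(2),"q",(.3+np.arctan2(d@Y,-(d@X))).round(4),s["gripper_width"].round(4))
E
python3 -c "from h import *;q()"
```

```text
Traceback (most recent call last):
  File "h.py", line 37, in q
    s=status.get_state();d=s["tcp_pos"][:2]-piv;f=s["contact_force"];print(s["time_s"],s["tcp_pos"].round(4),f.round(1),"fy",(f[:2]@Y).round(2),"q",(.3+np.arctan2(d@Y,-(d@X))).round(4),s["gripper_width"].round(4))
                                                                                                                                                                                         ^^^^^^^^^^^^^^^^^^^^^^^^
AttributeError: 'float' object has no attribute 'round'
```

```bash
sed -i 's/s\["gripper_width"\].round(4))$/s["gripper_width"])/' h.py; python3 - <<'E'
from h import *;from fit import fit
q();img,W=cloud("wrist")
try: fit(W)
except Exception as e: print(e)
E
```

```text
8.7167 [0.4739 0.2682 0.1626] [ 2.  -4.7  7.3] fy -4.96 q 0.1624 0.021668071097983105
8.7667 [0.4739 0.2682 0.1625] [ 2.2 -3.8  7.3] fy -4.07 q 0.1626 0.021912206619687378
8.8167 [0.4739 0.2682 0.1625] [ 2.1 -3.   7.4] fy -3.29 q 0.1624 0.021403502493893414
Initial guess is outside of provided bounds
  return _methods._mean(a, axis=axis, dtype=dtype,
  ret = ret.dtype.type(ret / rcount)
```

step_arm(
  xyz=[
    [0,0,-0.008],
    [0,0,-0.008],
    [0,0.005,-0.008],
    [0.001,0.01,-0.008],
    [0.001,0.012,-0.008],
    [0.001,0.012,-0.008],
    [0.001,0.012,-0.008],
    [0.001,0.012,-0.008],
  ],
  yaw=[0,0,0,0,0,0,0,0],
  claw=[1,1,1,1,1,1,1,1],
)

```text
time_s: 9.53
tcp_pos: [0.4732, 0.2701, 0.1628]
eef_rot: [-179.9, 0.0, -170.8]
contact_force: [7.6, -3.4, -2.5]
gripper_width: 0.0217
gripper_force: 15.0
```

```bash
python3 -c "from h import *;q()"
```

```text
9.5333 [0.4732 0.2701 0.1628] [ 7.6 -3.4 -2.5] fy -4.59 q 0.1928 0.021700046710806012
9.5833 [0.4732 0.2702 0.1628] [ 7.4 -3.9 -3.6] fy -5.02 q 0.193 0.02149635003599869
9.6333 [0.4732 0.2701 0.1628] [ 8.5 -3.7 -2.8] fy -5.03 q 0.1928 0.02171433232501246
```

step_arm(
  xyz=[
    [0,0,0],
    [0,0,0],
    [0,0,0],
    [0,0,0],
    [0,0,-0.2],
    [0,0,-0.4],
    [0,0,-0.5],
    [0,0,-0.5],
    [0,0,-0.5],
  ],
  yaw=[0,0,0,0,0,0,0,0,0],
  claw=[0.09,0.09,0.09,0.09,0.09,0.09,0.09,0.09,0.09],
)

```text
time_s: 10.38
tcp_pos: [0.4727, 0.2718, 0.2646]
eef_rot: [179.9, 0.1, -170.7]
contact_force: [0.1, -0.2, -0.6]
gripper_width: 0.0396
gripper_force: 0.0
```

```bash
python3 - <<'E'
from h import *
s=status.get_state();print(s["tcp_pos"],s["eef_rot"])
plan(list(s["tcp_pos"])+[189.2],[.5653,.1312,.262,189.2])
E
```

```text
[0.47272734 0.27177872 0.26464932] [ 1.79871368e+02  1.27255806e-01 -1.70724354e+02]
xyz [-0.3445, -0.7679, 0.0132] yaw -0.0 rows>= 4.0
```

step_arm(
  xyz=[
    [-0.345,-0.767,0.01],
    [-0.345,-0.767,0.01],
    [-0.345,-0.767,0.01],
    [-0.345,-0.767,0.01],
    [-0.345,-0.767,0.01],
    [-0.345,-0.767,0.01],
    [-0.345,-0.767,0.01],
  ],
  yaw=[0,0,0,0,0,0,0],
  claw=[0.09,0.09,0.09,0.09,0.09,0.09,0.09],
)

```text
time_s: 10.97
tcp_pos: [0.5648, 0.1305, 0.2598]
eef_rot: [-180.0, -0.1, -170.8]
contact_force: [0.2, 0.2, 0.1]
gripper_width: 0.0404
gripper_force: 0.0
```

```bash
cat > look.py <<'E'
from h import *;from fit import fit
img,W=cloud("wrist");fit(W)
hsv=cv2.cvtColor(img,cv2.COLOR_BGR2HSV);m=(hsv[...,0]>105)&(hsv[...,0]<125)&(hsv[...,1]>140)&(W[...,2]>.19)&(W[...,2]<.21)
p=W[m];print(m.sum(),cv2.minAreaRect((p[:,:2]*1000).astype(np.float32)),np.percentile(p[:,2],[5,50,95]))
m=(hsv[...,1]>140)&((hsv[...,0]<6)|(hsv[...,0]>174))&(W[...,2]>.17)&(W[...,2]<.18)
print("knob",cv2.minAreaRect((W[m][:,:2]*1000).astype(np.float32)))
s=status.get_state();print(s["tcp_pos"],s["eef_rot"],s["time_s"],s["contact_force"])
E
python3 look.py
```

```text
roll yc,z [-0.0529  0.1055] 5490 rms 0.0004 y range -0.098 -0.012
roll yc,z [0.0531 0.1054] 5396 rms 0.0004 y range 0.014 0.1
cheek xc [-0.0363 -0.032  -0.0271] y [-0.1297  0.13  ]
cheek xc [0.0275 0.0305 0.0365] y [-0.13  0.13]
1871 ((565.09423828125, 133.6321258544922), (82.6436538696289, 15.62231159210205), 8.897157669067383) [0.19644317 0.19845306 0.19962034]
knob ((473.1952209472656, 268.77410888671875), (20.677629470825195, 21.256330490112305), 53.305564880371094)
[0.56465949 0.13117722 0.26019839] [-1.79986888e+02 -9.29799023e-02 -1.70737899e+02] 11.0167 [-0.31459012  0.34779917  0.43796335]
```

step_arm(
  xyz=[
    [0,0.003,0.15],
    [0,0.003,0.3],
    [0,0.003,0.378],
    [0,0.003,0.378],
    [0,0.003,0.378],
    [0,0.003,0.378],
    [0,0.003,0.378],
    [0,0.003,0.378],
    [0,0.003,0.378],
    [0,0.003,0.378],
  ],
  yaw=[0,0,0,0,0,0,0,0,0,0],
  claw=[0.09,0.09,0.09,0.09,0.09,1,1,1,1,1],
  grip_force=20,
)

```text
time_s: 11.85
tcp_pos: [0.5656, 0.1315, 0.1864]
eef_rot: [180.0, 0.1, -170.7]
contact_force: [0.8, 0.0, 2.2]
gripper_width: 0.0156
gripper_force: 20.0
```

```bash
python3 -c "from h import *;q()"
```

```text
11.85 [0.5656 0.1315 0.1864] [0.8 0.  2.2] fy -0.11 q -1.2722 0.015597101674169693
11.9 [0.5656 0.1314 0.1864] [0.  1.1 3.3] fy 1.06 q -1.2723 0.016096394349079515
11.95 [0.5656 0.1314 0.1864] [-0.7 -0.1  5.6] fy 0.04 q -1.2725 0.015607408700835568
```

step_arm(
  xyz=[
    [0,0,-0.008],
    [0,0,-0.016],
    [0,0,-0.022],
    [0,0,-0.028],
    [0,0,-0.034],
    [0,0,-0.04],
    [0,0,-0.045],
    [0,0,-0.05],
  ],
  yaw=[0,0,0,0,0,0,0,0],
  claw=[1,1,1,1,1,1,1,1],
)

```text
time_s: 12.62
tcp_pos: [0.565, 0.1314, 0.1955]
eef_rot: [-180.0, -0.0, -170.7]
contact_force: [-0.0, -0.5, -4.5]
gripper_width: 0.0158
gripper_force: 20.0
```

step_arm(
  xyz=[
    [0,0,-0.005],
  ],
  yaw=[0],
  claw=[1],
)

```text
time_s: 12.7
tcp_pos: [0.5651, 0.1314, 0.1966]
eef_rot: [-180.0, -0.0, -170.7]
contact_force: [0.2, -0.7, -4.2]
gripper_width: 0.0161
gripper_force: 20.0
```

step_arm(
  xyz=[
    [0,0,-0.005],
  ],
  yaw=[0],
  claw=[1],
)

```text
time_s: 12.78
tcp_pos: [0.5652, 0.1314, 0.1977]
eef_rot: [-180.0, -0.0, -170.7]
contact_force: [0.6, -2.8, -4.1]
gripper_width: 0.016
gripper_force: 20.0
```

step_arm(
  xyz=[
    [0,0,-0.005],
  ],
  yaw=[0],
  claw=[1],
)

```text
time_s: 12.87
tcp_pos: [0.5652, 0.1315, 0.1987]
eef_rot: [-180.0, -0.0, -170.7]
contact_force: [-0.1, -1.1, -3.7]
gripper_width: 0.0159
gripper_force: 20.0
```

```bash
python3 -c "from h import *;q()"
```

```text
12.8667 [0.5652 0.1315 0.1987] [-0.1 -1.1 -3.7] fy -1.07 q -1.2701 0.015861277724260388
12.9167 [0.5653 0.1315 0.1989] [-0.6 -2.  -4. ] fy -1.93 q -1.2706 0.016269690314582093
12.9667 [0.5653 0.1315 0.1989] [ 0.1 -1.5 -2.9] fy -1.54 q -1.2708 0.015946622085421386
```

step_arm(
  xyz=[
    [0,-0.003,0.02],
    [0,-0.003,0.04],
    [0,-0.003,0.06],
    [0,-0.003,0.067],
    [0,-0.003,0.067],
    [0,-0.003,0.067],
    [0,-0.003,0.067],
    [0,-0.003,0.067],
    [0,-0.003,0.067],
    [0,-0.003,0.067],
    [0,-0.003,-0.1],
    [0,-0.003,-0.3],
    [0,-0.003,-0.33],
    [0,-0.003,-0.33],
  ],
  yaw=[0,0,0,0,0,0,0,0,0,0,0,0,0,0],
  claw=[1,1,1,1,1,1,0.09,0.09,0.09,0.09,0.09,0.09,0.09,0.09],
)

```text
time_s: 14.13
tcp_pos: [0.567, 0.1315, 0.2681]
eef_rot: [179.9, 0.3, -170.7]
contact_force: [0.2, -0.1, -0.7]
gripper_width: 0.0401
gripper_force: 0.0
```

```bash
python3 - <<'E'
from h import *
s=status.get_state();print(s["tcp_pos"],s["eef_rot"])
plan(list(s["tcp_pos"])+[189.2],[.4730,.2705,.264,189.2])
E
python3 look.py
```

```text
[0.5669716  0.13153259 0.26813342] [ 179.90754956    0.34893703 -170.71476901]
xyz [0.3527, 0.761, 0.0207] yaw -0.0 rows>= 4.0
roll yc,z [-0.0529  0.1055] 5279 rms 0.0004 y range -0.1 -0.012
roll yc,z [0.0531 0.1054] 5271 rms 0.0004 y range 0.012 0.101
cheek xc [-0.0363 -0.0321 -0.027 ] y [-0.13    0.1299]
cheek xc [0.0275 0.0312 0.0368] y [-0.1298  0.13  ]
1893 ((565.6661987304688, 130.81239318847656), (81.94478607177734, 15.63644027709961), 9.200639724731445) [0.19649273 0.19835963 0.19946036]
knob ((473.3236083984375, 268.578125), (20.256149291992188, 21.52178955078125), 22.097013473510742)
[0.56592598 0.13124833 0.2659312 ] [ 1.79931184e+02  1.61717302e-01 -1.70735518e+02] 14.1833 [-0.02521046 -0.62841625 -0.8676622 ]
```

step_arm(
  xyz=[
    [0.348,0.758,0],
    [0.348,0.758,0],
    [0.348,0.758,0],
    [0.348,0.758,0],
    [0.348,0.758,0.1],
    [0.348,0.758,0.3],
    [0.348,0.758,0.45],
    [0.348,0.758,0.515],
    [0.348,0.758,0.515],
    [0.348,0.758,0.515],
    [0.348,0.758,0.515],
    [0.348,0.758,0.515],
    [0.348,0.758,0.515],
    [0.348,0.758,0.515],
  ],
  yaw=[0,0,0,0,0,0,0,0,0,0,0,0,0,0],
  claw=[0.09,0.09,0.09,0.09,0.09,0.09,0.09,0.09,0.09,1,1,1,1,1],
  grip_force=15,
)

```text
time_s: 15.35
tcp_pos: [0.4729, 0.2699, 0.1628]
eef_rot: [179.9, 0.1, -170.7]
contact_force: [-0.8, 0.8, 3.4]
gripper_width: 0.0212
gripper_force: 15.0
```

```bash
python3 -c "from h import *;q()"
```

```text
15.35 [0.4729 0.2699 0.1628] [-0.8  0.8  3.4] fy 0.91 q 0.1901 0.02124891493402475
15.4 [0.4729 0.2698 0.1628] [-0.2  1.6  3.3] fy 1.59 q 0.1898 0.021613922887144678
15.45 [0.4729 0.2699 0.1628] [-0.2  0.5  4.3] fy 0.47 q 0.1904 0.021440084282691937
```

step_arm(
  xyz=[
    [0,0.004,0],
    [0,0.008,0],
    [0.001,0.012,0],
    [0.001,0.016,0],
    [0.001,0.016,0],
    [0.001,0.016,0],
    [0.001,0.016,0],
  ],
  yaw=[0,0,0,0,0,0,0],
  claw=[1,1,1,1,1,1,1],
)

```text
time_s: 16.03
tcp_pos: [0.4723, 0.2715, 0.1626]
eef_rot: [-179.9, 0.1, -170.7]
contact_force: [2.4, -5.1, 7.5]
gripper_width: 0.0213
gripper_force: 15.0
```

```bash
python3 -c "from h import *;q()"
```

```text
16.0333 [0.4723 0.2715 0.1626] [ 2.4 -5.1  7.5] fy -5.45 q 0.2146 0.021290719795578207
16.0833 [0.4723 0.2715 0.1626] [ 3.4 -4.8  7.3] fy -5.33 q 0.2147 0.021479463735053047
16.1333 [0.4723 0.2715 0.1626] [ 2.6 -5.5  6. ] fy -5.81 q 0.2147 0.021428781486367395
```

step_arm(
  xyz=[
    [0,0.002,0],
    [0,0.004,0],
    [0,0.004,0],
    [0,0.004,0],
    [0,0.004,0],
  ],
  yaw=[0,0,0,0,0],
  claw=[1,1,1,1,1],
)

```text
time_s: 16.55
tcp_pos: [0.4722, 0.2721, 0.1626]
eef_rot: [-179.9, 0.1, -170.7]
contact_force: [2.7, -5.9, 6.7]
gripper_width: 0.0214
gripper_force: 15.0
```

```bash
python3 -c "from h import *;q()"
```

```text
16.55 [0.4722 0.2721 0.1626] [ 2.7 -5.9  6.7] fy -6.28 q 0.2232 0.021407842512196764
16.6 [0.4722 0.2721 0.1626] [ 2.5 -6.3  7.9] fy -6.59 q 0.2233 0.021526344093285424
16.65 [0.4722 0.2721 0.1626] [ 2.3 -5.9  8.4] fy -6.2 q 0.2236 0.021835689597980594
```

step_arm(
  xyz=[
    [0,0,0],
    [0,0,0],
    [0,0,0],
    [0,0,0],
    [0,0,-0.2],
    [0,0,-0.4],
    [0,0,-0.5],
    [0,0,-0.5],
    [0,0,-0.5],
  ],
  yaw=[0,0,0,0,0,0,0,0,0],
  claw=[0.09,0.09,0.09,0.09,0.09,0.09,0.09,0.09,0.09],
)

```text
time_s: 17.4
tcp_pos: [0.4716, 0.2739, 0.2628]
eef_rot: [179.9, 0.1, -170.7]
contact_force: [0.4, -0.2, -0.9]
gripper_width: 0.0399
gripper_force: 0.0
```

```bash
python3 - <<'E'
from h import *
cams.capture("wrist");s=status.get_state();print(s["tcp_pos"],s["eef_rot"])
plan(list(s["tcp_pos"])+[189.2],[.5656,.1310,.262,189.2])
E
```

```text
[0.4710028  0.27332005 0.26136423] [ 1.79965215e+02 -1.39356813e-02 -1.70733048e+02]
xyz [-0.3531, -0.7781, -0.0032] yaw -0.0 rows>= 4.1
```

step_arm(
  xyz=[
    [-0.353,-0.778,0],
    [-0.353,-0.778,0],
    [-0.353,-0.778,0],
    [-0.353,-0.778,0],
    [-0.353,-0.778,0],
    [-0.353,-0.778,0],
    [-0.353,-0.778,0.1],
    [-0.353,-0.778,0.25],
    [-0.353,-0.778,0.36],
    [-0.353,-0.778,0.38],
    [-0.353,-0.778,0.38],
    [-0.353,-0.778,0.38],
  ],
  yaw=[0,0,0,0,0,0,0,0,0,0,0,0],
  claw=[0.09,0.09,0.09,0.09,0.09,0.09,0.09,0.09,0.09,0.09,0.09,0.09],
)

```text
time_s: 18.45
tcp_pos: [0.5662, 0.1317, 0.1861]
eef_rot: [-180.0, 0.0, -170.7]
contact_force: [0.3, 0.6, 0.4]
gripper_width: 0.0399
gripper_force: 0.0
```

```bash
python3 -c "from h import *;q()"
```

```text
18.45 [0.5662 0.1317 0.1861] [0.3 0.6 0.4] fy 0.49 q -1.2766 0.03989489286602771
18.5 [0.5667 0.1318 0.1868] [-0.3 -0.1  0.5] fy -0.08 q -1.2793 0.04014967951815796
18.55 [0.5668 0.1318 0.1871] [ 0.1 -0.8  0.2] fy -0.79 q -1.2803 0.04006209947645934
```

step_arm(
  xyz=[
    [0,0,0],
    [0,0,0],
    [0,0,0],
    [0,0,0],
    [0,0,0],
  ],
  yaw=[0,0,0,0,0],
  claw=[1,1,1,1,1],
  grip_force=20,
)

```text
time_s: 18.97
tcp_pos: [0.5662, 0.1311, 0.186]
eef_rot: [180.0, 0.0, -170.7]
contact_force: [-1.3, 0.6, 2.4]
gripper_width: 0.0161
gripper_force: 20.0
```

```bash
python3 -c "from h import *;q()"
```

```text
18.9667 [0.5662 0.1311 0.186 ] [-1.3  0.6  2.4] fy 0.84 q -1.2759 0.01609526919317999
19.0167 [0.5662 0.1311 0.1859] [-0.9 -0.6  2. ] fy -0.45 q -1.2758 0.01598079019860687
19.0667 [0.5662 0.1311 0.1859] [-1.1  0.8  2.8] fy 0.92 q -1.2759 0.015951863757235105
```

step_arm(
  xyz=[
    [0,0,-0.008],
    [0,0,-0.016],
    [0,0,-0.022],
    [0,0,-0.028],
    [0,0,-0.034],
    [0,0,-0.04],
    [0,0,-0.045],
    [0,0,-0.05],
  ],
  yaw=[0,0,0,0,0,0,0,0],
  claw=[1,1,1,1,1,1,1,1],
)

```text
time_s: 19.73
tcp_pos: [0.5658, 0.131, 0.1954]
eef_rot: [-180.0, -0.0, -170.7]
contact_force: [-0.3, 1.6, -7.1]
gripper_width: 0.0157
gripper_force: 20.0
```

step_arm(
  xyz=[
    [0,0,-0.005],
  ],
  yaw=[0],
  claw=[1],
)

```text
time_s: 19.82
tcp_pos: [0.5659, 0.131, 0.1966]
eef_rot: [-180.0, -0.0, -170.7]
contact_force: [-0.3, 0.8, -7.6]
gripper_width: 0.0158
gripper_force: 20.0
```

step_arm(
  xyz=[
    [0,0,-0.005],
  ],
  yaw=[0],
  claw=[1],
)

```text
time_s: 19.9
tcp_pos: [0.566, 0.131, 0.1976]
eef_rot: [180.0, -0.0, -170.7]
contact_force: [-0.9, 1.3, -6.9]
gripper_width: 0.0162
gripper_force: 20.0
```

step_arm(
  xyz=[
    [0,0,-0.005],
  ],
  yaw=[0],
  claw=[1],
)

```text
time_s: 19.98
tcp_pos: [0.5661, 0.131, 0.1987]
eef_rot: [180.0, -0.0, -170.7]
contact_force: [-0.2, 0.3, -6.7]
gripper_width: 0.0161
gripper_force: 20.0
```

```bash
python3 -c "from h import *;q()"
```

```text
19.9833 [0.5661 0.131  0.1987] [-0.2  0.3 -6.7] fy 0.34 q -1.275 0.016054121921308742
20.0333 [0.5662 0.131  0.1989] [-0.6  1.  -5.4] fy 1.08 q -1.2753 0.01564507267303806
20.0833 [0.5662 0.131  0.1989] [-1.3  2.  -4.3] fy 2.16 q -1.2755 0.01575844407075973
```

step_arm(
  xyz=[
    [0,0,-0.006],
    [0,0,-0.012],
    [0,0,-0.018],
    [0,0,-0.024],
    [0,0,-0.03],
    [0,0,-0.036],
  ],
  yaw=[0,0,0,0,0,0],
  claw=[1,1,1,1,1,1],
)

```text
time_s: 20.58
tcp_pos: [0.5662, 0.131, 0.2059]
eef_rot: [180.0, 0.0, -170.7]
contact_force: [-0.5, 1.6, -7.2]
gripper_width: 0.0158
gripper_force: 20.0
```

step_arm(
  xyz=[
    [0,0,-0.03],
    [0,0,-0.06],
    [0,0,-0.1],
    [0,0,-0.2],
    [0,0,-0.3],
    [0,0,-0.45],
    [0,0,-0.56],
    [0,0,-0.56],
    [0,0,-0.56],
    [0,0,-0.56],
  ],
  yaw=[0,0,0,0,0,0,0,0,0,0],
  claw=[1,1,1,1,1,1,1,1,1,1],
)

```text
time_s: 21.42
tcp_pos: [0.566, 0.1308, 0.3183]
eef_rot: [180.0, 0.0, -170.7]
contact_force: [-0.0, -0.7, -3.3]
gripper_width: 0.0162
gripper_force: 20.0
```

```bash
python3 - <<'E'
from h import *;from fit import fit
img,W=cloud("wrist");fit(W)
s=status.get_state();print(s["tcp_pos"],s["eef_rot"],s["contact_force"],s["gripper_width"])
plan(list(s["tcp_pos"])+[189.3],[.5538,-.3219,.318,189.3])
E
```

```text
roll yc,z [-0.053   0.1055] 3854 rms 0.0004 y range -0.1 -0.013
roll yc,z [0.0522 0.1054] 3820 rms 0.0004 y range 0.012 0.101
cheek xc [-0.0362 -0.0319 -0.0267] y [-0.13  0.13]
cheek xc [0.0276 0.0314 0.0367] y [-0.1299  0.1299]
[0.56578107 0.13073745 0.31753995] [-1.79988142e+02 -2.88218338e-02 -1.70740285e+02] [ 0.66450364  1.48225436 -1.69210744] 0.01591802785078756
xyz [0.4249, -2.2238, -0.0023] yaw -0.0 rows>= 10.9
```

step_arm(
  xyz=[
    [0.16,-1,0],
    [0.16,-1,0],
    [0.16,-1,0],
    [0.16,-1,0],
    [0.16,-1,0],
  ],
  yaw=[0,0,0,0,0],
  claw=[1,1,1,1,1],
)

```text
time_s: 21.88
tcp_pos: [0.5659, -0.0738, 0.317]
eef_rot: [-180.0, -0.1, -170.7]
contact_force: [1.3, 0.7, -0.9]
gripper_width: 0.0159
gripper_force: 20.0
```

step_arm(
  xyz=[
    [0.16,-0.9,0],
    [0.16,-0.9,0],
    [0.16,-0.9,0],
    [0.16,-0.9,0],
    [0.16,-0.9,0],
    [0.16,-0.9,0],
    [0.16,-0.9,0],
  ],
  yaw=[0.051,0.051,0.051,0.051,0.051,0.051,0.051],
  claw=[1,1,1,1,1,1,1],
)

```text
time_s: 22.47
tcp_pos: [0.5634, -0.2555, 0.3163]
eef_rot: [-180.0, -0.1, 170.8]
contact_force: [0.1, 0.5, -1.5]
gripper_width: 0.0158
gripper_force: 20.0
```

```bash
python3 - <<'E'
from h import *
img,W=blobs("wrist",["yellow","red","wood"]);cv2.imwrite("pics/w4.png",img)
s=status.get_state();print(s["tcp_pos"],s["eef_rot"],s["time_s"],s["contact_force"])
plan(list(s["tcp_pos"])+[s["eef_rot"][2]],[.5534,-.322,.318,171.])
E
```

```text
yellow [252. 146.] 664 med [ 0.5415 -0.2595  0.1344] rect [ 542.3 -259.7] [15.1 41.5] 80.8
red [311. 164.] 1297 med [ 0.5681 -0.2043  0.1344] rect [ 571.2 -204.3] [15.2 81. ] 81.0
wood [248. 153.] 15799 med [ 0.5522 -0.2792  0.0987] rect [ 563.4 -263.2] [208.1 120.2] 81.2
[ 0.56367524 -0.25453454  0.31664504] [ 1.79993776e+02 -1.13724880e-01  1.70841391e+02] 22.5167 [ 0.59649455  0.3097118  -1.77092231]
xyz [-0.003, -0.3412, -0.0068] yaw -0.0004 rows>= 1.6
```

step_arm(
  xyz=[
    [-0.003,-0.341,0],
    [-0.003,-0.341,0],
    [-0.003,-0.341,0],
    [-0.003,-0.341,0],
    [-0.003,-0.341,0],
    [-0.003,-0.341,0],
  ],
  yaw=[0,0,0,0,0,0],
  claw=[1,1,1,1,1,1],
)

```text
time_s: 23.02
tcp_pos: [0.5543, -0.3204, 0.3178]
eef_rot: [180.0, -0.0, 171.0]
contact_force: [-0.1, -0.4, -2.0]
gripper_width: 0.0157
gripper_force: 20.0
```

```bash
python3 - <<'E'
from h import *
img,W=cloud("wrist");cv2.imwrite("pics/w5.png",img)
hsv=cv2.cvtColor(img,cv2.COLOR_BGR2HSV);m=(hsv[...,0]>105)&(hsv[...,0]<125)&(hsv[...,1]>140)&(W[...,2]>.31)&(W[...,2]<.35)
p=W[m];print(m.sum(),cv2.minAreaRect((p[:,:2]*1000).astype(np.float32)),np.median(p[:,2]))
s=status.get_state();print(s["tcp_pos"],s["eef_rot"],s["time_s"],s["contact_force"])
plan(list(s["tcp_pos"])+[s["eef_rot"][2]],[.5534,-.322,.216,171.])
E
```

```text
4673 ((552.5099487304688, -320.26177978515625), (18.491928100585938, 80.31613159179688), 81.44502258300781) 0.3301171024442131
[ 0.55431756 -0.32044283  0.31789131] [1.79990040e+02 9.71879621e-03 1.70999820e+02] 23.0667 [-0.36111328  0.77694183 -2.28901243]
xyz [0.0033, -0.0084, 0.5095] yaw -0.0 rows>= 2.4
```

View pics/w5.png

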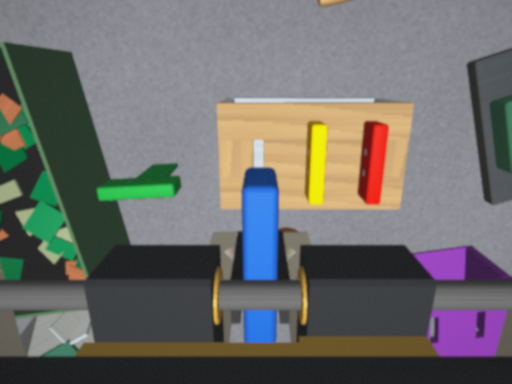

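step_arm(
  xyz=[
    [0.002,-0.006,0.1],
    [0.002,-0.006,0.25],
    [0.002,-0.006,0.4],
    [0.002,-0.006,0.52],
    [0.002,-0.006,0.52],
    [0.002,-0.006,0.52],
    [0.002,-0.006,0.52],
  ],
  yaw=[0,0,0,0,0,0,0],
  claw=[1,1,1,1,1,1,1],
)

```text
time_s: 23.65
tcp_pos: [0.5545, -0.3229, 0.2158]
eef_rot: [-179.9, 0.1, 171.0]
contact_force: [1.0, -1.6, -1.4]
gripper_width: 0.0159
gripper_force: 20.0
```

step_arm(
  xyz=[
    [0,0,0.03],
    [0,0,0.06],
    [0,0,0.09],
    [0,0,0.12],
    [0,0,0.12],
  ],
  yaw=[0,0,0,0,0],
  claw=[1,1,1,1,1],
)

```text
time_s: 24.07
tcp_pos: [0.5526, -0.3226, 0.1881]
eef_rot: [180.0, -0.1, 170.9]
contact_force: [0.2, 0.5, -2.0]
gripper_width: 0.016
gripper_force: 20.0
```

step_arm(
  xyz=[
    [0,0,0.08],
    [0,0,0.16],
    [0,0,0.24],
    [0,0,0.31],
    [0,0,0.32],
    [0,0,0.32],
    [0,0,0.32],
  ],
  yaw=[0,0,0,0,0,0,0],
  claw=[1,1,1,1,1,1,1],
)

```text
time_s: 24.65
tcp_pos: [0.5538, -0.3232, 0.1265]
eef_rot: [-180.0, 0.0, 170.9]
contact_force: [0.0, -0.1, -2.1]
gripper_width: 0.0159
gripper_force: 20.0
```

```bash
python3 -c "from h import *;q()"
```

```text
24.65 [ 0.5538 -0.3232  0.1265] [ 0.  -0.1 -2.1] fy -0.07 q -1.1329 0.01589627660543941
24.7 [ 0.554  -0.3232  0.1269] [ 0.4 -0.8 -1.3] fy -0.9 q -1.1333 0.015767209207260432
24.75 [ 0.5541 -0.3232  0.127 ] [-0.1 -0.1 -2.8] fy -0.13 q -1.1334 0.016213595317273635
```

step_arm(
  xyz=[
    [0,0,0.01],
    [0,0,0.02],
    [0,0,0.026],
    [0,0,0.028],
    [0,0,0.028],
  ],
  yaw=[0,0,0,0,0],
  claw=[1,1,1,1,1],
)

```text
time_s: 25.17
tcp_pos: [0.5537, -0.323, 0.1219]
eef_rot: [-180.0, 0.1, 170.9]
contact_force: [-2.7, 3.4, 8.7]
gripper_width: 0.0158
gripper_force: 20.0
```

```bash
python3 -c "from h import *;q()"
```

```text
25.1667 [ 0.5537 -0.323   0.1219] [-2.7  3.4  8.7] fy 3.82 q -1.1328 0.01575438725682833
25.2167 [ 0.5537 -0.323   0.1219] [-2.7  2.4  8.4] fy 2.84 q -1.1328 0.015970483945865484
25.2667 [ 0.5537 -0.323   0.1219] [-3.   3.   7.8] fy 3.41 q -1.1328 0.016187301723954908
```

Seated. Release and rise.

step_arm(
  xyz=[
    [0,0,0],
    [0,0,0],
    [0,0,0],
    [0,0,0],
    [0,0,0],
    [0,0,-0.2],
    [0,0,-0.4],
    [0,0,-0.6],
    [0,0,-0.6],
    [0,0,-0.6],
    [0,0,-0.6],
  ],
  yaw=[0,0,0,0,0,0,0,0,0,0,0],
  claw=[0.09,0.09,0.09,0.09,0.09,0.09,0.09,0.09,0.09,0.09,0.09],
)

```text
time_s: 26.18
tcp_pos: [0.5532, -0.3227, 0.2401]
eef_rot: [180.0, 0.0, 170.9]
contact_force: [0.6, 0.1, -1.3]
gripper_width: 0.0403
gripper_force: 0.0
```

```bash
python3 - <<'E'
from h import *
img,W=blobs("wrist",["blue","yellow","red","wood"])
s=status.get_state();print(s["tcp_pos"],s["time_s"],s["contact_force"])
E
```

```text
blue [259. 186.] 1832 med [ 0.5508 -0.3227  0.1345] rect [ 553.4 -322.8] [14.  82.2] 80.6
yellow [335. 185.] 2229 med [ 0.558  -0.2634  0.1344] rect [ 562.7 -263.4] [16.4 83.2] 81.5
red [409. 185.] 2528 med [ 0.5678 -0.2053  0.1343] rect [ 571.5 -204.7] [15.6 82.3] 81.2
wood [323. 168.] 21884 med [ 0.5498 -0.275   0.0987] rect [ 563.4 -262.9] [208.6 120.5] 81.1
[ 0.55280825 -0.32260136  0.23919902] 26.2333 [ 0.20599404  0.32898522 -0.79360023]
```

The gauge hangs at its starting place with its top at the right height, and the others have not moved.

```bash
python3 -c "from h import *;print(job.close_job())"
```

```text
the job is handed in; nothing more can be done
None
```

The job is handed in (no verdict was returned): the rolls are set to a drag of about 5 N, measuring about a 5.2 mm gap with the gauge out, and the 6 mm gauge hangs let go in its rack slot, with the yellow and red gauges unmoved.

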